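# Stamp a brass ring blank in the bench marking press

### The job

Stamp the larger of the two brass ring blanks: lift it up off its post, lay it flat in the nest on the press's sliding carriage, and slide the carriage by its knob all the way home under the die. Then push the hand lever fully down to its stop, keep it there for about half a second, and let it spring back up. Do not work the lever before the blank is home under the die, and leave the smaller blank, the black carving, the thread spool and the bracelet as they are.

Things in the scene. Friction and masses are not known exactly. Their poses are not given: they have to be found in the camera images.
- press: fixed bench press, grey cast iron and steel, 155 (x) x 250 (y) x 190 mm high without lever. Origin on the table straight under the axis of the round die; x points from the lever grip to the column at the back, y is the way the carriage slides home. The head over the die spans y = -25 to 25 mm, z = 94 to 150 mm; the lever above it spans y = -46 to 46 mm.
- nest (a point): middle of the carriage's nest, on its steel anvil 36 mm above the table, where the blank's origin comes to lie; moves with the carriage, axes as the press. Two curved lugs 6 mm high at +y and -y locate the rim with 1.5 mm play, mouths bevelled. At +x and -x it is open for the fingers: the rim overhangs the 38 mm wide anvil by 6 mm there, 6 mm above the strips below.
- carriage_knob (a point): top of the carriage's upright black knob, 24 mm across and 50 mm tall, its top 67 mm above the table; 115 mm to the -y side of the nest (press axes); moves with the carriage
- die_carriage (a joint): travel of the carriage along the press's y axis (m): 0 = fully out, 0.125 = home against its stop, nest exactly under the die; slides with about 2 N of friction and stays where it is left
- lever_grip (a point): middle of the lever's cross grip, on its axis: dark wooden bar 24 mm thick, 92 mm long, along the press's y. At rest it is 142 mm in front of the die axis (press -x), 228 mm above the table; at the stop 149 mm in front, 151 mm up. The lever's pivot is at x = 60, z = 170 mm of the press, 210 mm from the grip.
- press_lever (a joint): angle of the sprung lever (rad): 0 = at rest, up; 0.37 = fully down at its stop. It drives the die down 22 mm. It takes about 5 N at the grip to start it and about 11 N at the stop; it springs back by itself.
- blank_stand: fixed stand of dark wood, base 75 (x) x 175 (y) x 10 mm, with two upright light posts at y = +48 and -48 mm; on each a shoulder 28 mm across, top at 30 mm, on which a blank lies, and above it a post 12 mm thick, tip at 66 mm. Origin on the table under the base's middle, z up.
- large_blank: the larger brass ring blank, the one to stamp: flat ring 50 mm outside, 24 mm inside, 6 mm thick, about 70 g; lies round one of the two posts. Origin at the middle of its underside, z along its axis.
- small_blank: the smaller brass ring blank, to be left on its post: 36 mm outside, 18 mm inside, 6 mm thick; origin at the middle of its underside
- carving: black carved group of two figures standing on an oval foot, 45 x 65 x 123 mm high, origin at the middle of its underside; bystander
- spool: standing thread spool, 24 mm across, 36 mm high, origin at the middle of its underside; bystander
- bracelet: bracelet of dark and white wooden beads lying flat, 67 mm across, 12 mm high, origin at the middle of its underside; bystander
Things that resemble listed ones, but are neither listed nor needed, are in the scene too. What is shaped like the large_blank but green or white is not meant. Leave any blue look-alike of the blank_stand alone.

How it is judged:
By the outcome, as a careful person would: the job done as asked, in the order asked, and still so for the second after the job is handed in, with the robot touching nothing.
It also fails if it takes over 54 s, if anything falls off the work surface, if the arm or the gripper's body presses on something with over 40 N, if the wrist force passes 120 N, or if a joint passes its speed limit or range.

### The arm

A 6-joint arm with a two-finger parallel gripper is mounted at the origin on the work surface; the furniture and walls round the work are solid. World frame = base frame: x ahead of the robot, y to its left, z up, the work surface at z = 0. Lengths are in m, angles in rad, forces in N, time in s.
With the tool pointing down it reaches from about 0.225 to 0.875 m from the base axis. Payload 3.4 kg.
Tool frame: the origin (TCP) lies on the centre line of the jaws, within the pads' length; the fingertips stand 17 mm ahead of it and the grasp point (between the pads) lies 2 mm behind it (nose_length is the distance from the TCP to the fingertips, in m); z points along the fingers, y is the line along which they close (so a half turn about z gives the same grasp; the last joint's range is limited). The gripper opens to 85 mm and grips with 20 to 120 N. Pads are 22 mm wide; open, the fingers measure 114 mm over their backs; the gripper's body (76 mm by 85 mm) begins 54 mm behind the grasp point. The pads swing forward as they close: fully open they stand 13 mm farther back than shut.
Start: joints at [-1.394, 0.276, 1.505, -0, 1.361, -0.121], TCP at [0.169, -0.55, 0.248] pointing down, gripper open.
Joint ranges: [-2.89, 2.89], [-0.75, 2.08], [0.22, 2.7], [-1.18, 4.32], [0.11, 2.71], [-2.7, 2.7]. Speed limits (rad/s): [2.57, 2.57, 3.14, 3.14, 3.14, 3.14].

### API

Orientations are given as a unit quaternion [w, x, y, z].
In Python, from rig import get_state, get_image, sign_off, find_in, place_of, nose_length gives the robot as it stands.
- The arm moves only by the tool apply_moves, never from a script. Its argument "deltas" is one flat list of numbers, 5 for each row, row after row: the finger opening in mm, from 0 to 85.4, then the shift along the tool's x, y, z in mm, then the turn about the tool's z in degrees. A call has 1 to 12 rows; each row is the pose to reach, as a shift and turn from the pose commanded when the call began, along the tool's axes at that moment; what a row does not reach only later rows make up. A row lasts 1/12 s, in which the tool goes at most 41.7 mm and 7.16 degrees, less where a joint would pass 70% of its speed; a pose out of reach is approached as far as the arm can. A call with a gripper value outside its range is refused whole. The fingers move at their own pace and stop on an object; "squeeze" is the grip in N (left out, the last holds). Time passes only in rows, so rows that repeat a pose let the fingers close. It gives the time, the measured TCP pose, the force, the opening and the grip force at its end, in the units of the state.
- get_state(): the state, without advancing time (a new reading comes with each control period).
- get_image(name): name is "scene" or "top" or "wrist"; returns a dict with "frame" (384x512x3 uint8, red, green, blue), "K" (3x3 intrinsics, pixels), "position" and "orientation" of the camera in the world. Camera axes: x right, y down, z forward; pixel columns grow to the right and rows downward; lengths in m; the calibration is good to about 2 mm. A picture is of the moment at which its call begins. There is no depth.
- sign_off(): hands the job in; it is judged then, once.
Trained networks look in a picture, given as the dict that the camera call returned (one of the last four; its "shot" number tells which), for a name from the list of things; names that differ only in an ending like _2 or _b are one class to them, and where a whole thing is asked for, a point or a joint stands for the part that bears it (a point fixed in the world has none). Each returns a list of dicts, best first, with "score" (0 to 1); they miss things now and then, are a little off and sometimes report something else, mostly with a low value. They report only what shows in the picture. A call takes as long as a camera call. They do not tell look-alikes from the thing itself.
- find_in(query, picture): "point" ([column, row] in pixels, amid what is visible of it).
- place_of(query, picture): "point" ([column, row] in pixels: a listed point, or the origin of a listed thing).
The state is a dict: "clock": time; "qpos": joint angles; "qd": joint speeds; "effort": joint torques, N m; "position": TCP position; "ee_rot": TCP orientation; "contact_force": force on the tool from outside, world axes, zero at the start; "moment": the same for the moment, N m; "width": finger opening in m; "gripper_force": force on a finger pad.
Only numpy, scipy, OpenCV 4.12 (cv2) and the standard library are available. Lean on these libraries where they do the work, as an engineer would, in place of code of your own. Each camera call takes 0.05 s, during which the arm holds its last target. There are 200 camera calls.

## Working session

There is one attempt and no reset: what is moved stays moved. The work goes in short steps, Python scripts to look and compute and a tool call to move; the robot and the scene stay as the last step left them, time stands still between calls to the robot, and variables do not carry over. Pictures are saved under pics/ and viewed, at most 10 in all, crops included, and the job is handed in when it is done.

Besides the shell and the picture viewer there is one more tool, called after "Request:" by a JSON object that holds its "fn" and its "kwargs", one argument or row to a line. apply_moves: Moves the arm, as the interface text tells. Its arguments: {"type":"object","properties":{"deltas":{"type":"array"},"squeeze":{"type":"number"}},"required":["deltas"]}

```bash
mkdir -p pics; ls
cat > h.py <<'E'
import numpy as np, cv2
from scipy.spatial.transform import Rotation as R
from rig import *
def rot(q): return R.from_quat([q[1],q[2],q[3],q[0]]).as_matrix()
def ray(p,px):
    d=np.linalg.inv(p["K"])@np.array([px[0],px[1],1.]); return np.array(p["position"]),rot(p["orientation"])@d
def atz(p,px,z):
    o,d=ray(p,px); return o+d*(z-o[2])/d[2]
def proj(p,X):
    c=rot(p["orientation"]).T@(np.array(X)-np.array(p["position"])); u=np.array(p["K"])@c; return u[:2]/u[2]
def save(p,n): cv2.imwrite("pics/"+n,p["frame"][:,:,::-1])
E
python3 - <<'E'
from h import *
np.set_printoptions(precision=3,suppress=True)
Z=dict(press=0,nest=.036,carriage_knob=.067,lever_grip=.228,blank_stand=0,large_blank=.03,small_blank=.03,carving=0,spool=0,bracelet=0)
fr=[]
for c in("scene","top"):
    p=get_image(c); fr.append(p["frame"]); print(c,p["position"])
    for n,z in Z.items():
        for r in place_of(n,p)[:4]: print(n,np.array(r["point"]).round(),round(r["score"],2),atz(p,r["point"],z))
cv2.imwrite("pics/a.png",cv2.resize(fr[0],(800,600))[:,:,::-1]);cv2.imwrite("pics/b.png",cv2.resize(fr[1],(800,600))[:,:,::-1])
E
```

```text
pics
scene [-0.462 -0.692  0.886]
press [213. 192.] 0.83 [0.607 0.141 0.   ]
nest [237. 191.] 0.79 [0.608 0.045 0.036]
carriage_knob [270. 187.] 0.91 [ 0.641 -0.054  0.067]
lever_grip [180. 146.] 0.67 [0.473 0.144 0.228]
blank_stand [252. 299.] 0.86 [ 0.269 -0.226  0.   ]
blank_stand [314. 260.] 0.85 [ 0.483 -0.29  -0.   ]
large_blank [333. 258.] 0.68 [ 0.483 -0.343  0.03 ]
large_blank [367. 280.] 0.54 [ 0.454 -0.448  0.03 ]
large_blank [316. 287.] 0.44 [ 0.364 -0.352  0.03 ]
small_blank [301. 248.] 0.6 [ 0.477 -0.252  0.03 ]
carving [209. 252.] 0.83 [ 0.358 -0.029  0.   ]
spool [237. 260.] 0.51 [ 0.369 -0.115 -0.   ]
bracelet [178. 225.] 0.67 [0.407 0.121 0.   ]
top [ 0.335 -0.107  1.083]
press [180. 150.] 0.64 [0.621 0.159 0.   ]
nest [211. 146.] 0.95 [0.621 0.053 0.036]
carriage_knob [246. 138.] 0.62 [ 0.631 -0.058  0.067]
lever_grip [162. 186.] 0.65 [0.47  0.146 0.228]
blank_stand [327. 188.] 0.88 [ 0.481 -0.304  0.   ]
blank_stand [300. 254.] 0.58 [ 0.281 -0.211  0.   ]
blank_stand [180. 147.] 0.29 [0.631 0.158 0.   ]
large_blank [341. 221.] 0.74 [ 0.378 -0.335  0.03 ]
large_blank [343. 187.] 0.52 [ 0.479 -0.348  0.03 ]
large_blank [369. 186.] 0.5 [ 0.479 -0.428  0.03 ]
small_blank [313. 190.] 0.65 [ 0.474 -0.257  0.03 ]
carving [236. 232.] 0.81 [ 0.354 -0.018  0.   ]
spool [265. 220.] 0.54 [ 0.387 -0.106  0.   ]
bracelet [191. 214.] 0.52 [0.414 0.123 0.   ]
```

View pics/a.png

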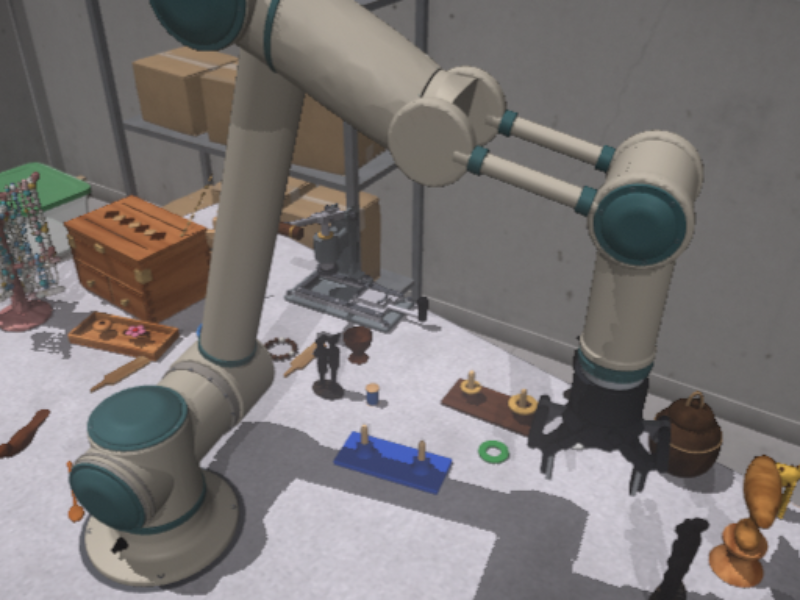

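View pics/b.png

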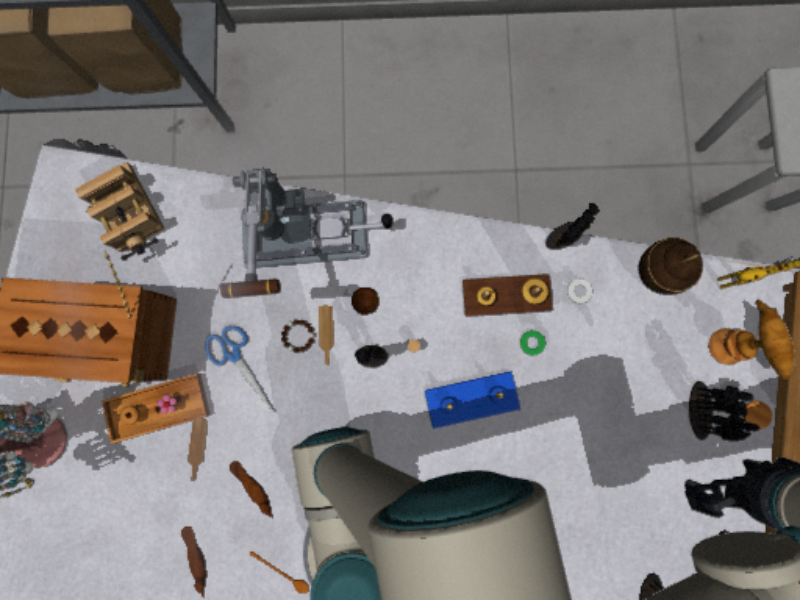

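Candidates for the large blank, in 800x600 top view pixels:
- larger brass ring on the dark stand (536,291), native (343,187)
- smaller brass ring (486,296)
- green ring (533,343)
- white ring (580,291)
- blue stand (472,400), empty

I choose the brass ring at native (343,187).

Run:
```python
from h import *
np.set_printoptions(precision=3,suppress=True)
s=get_state(); print(s["clock"],s["position"],s["ee_rot"],s["width"],s["contact_force"]); M=rot(s["ee_rot"]);print(M)
print("nose",nose_length() if callable(nose_length) else nose_length)
w=get_image("wrist"); print("cam in tool",M.T@(np.array(w["position"])-s["position"]),'\n',M.T@rot(w["orientation"]))
print("delta",M.T@(np.array([.48,-.347,.24])-s["position"]))
p=get_image("top"); cv2.imwrite("pics/c.png",cv2.resize(p["frame"][150:230,280:400],(720,480),interpolation=cv2.INTER_CUBIC)[:,:,::-1])
```

```text
1.1 [ 0.169 -0.55   0.248] [ 0.     0.989  0.148 -0.   ] 0.08554187817018154 [ 0.513 -0.019 -0.492]
[[ 0.956  0.293 -0.   ]
 [ 0.293 -0.956 -0.   ]
 [-0.     0.    -1.   ]]
nose 0.017
cam in tool [ 0.079  0.001 -0.125] 
 [[ 0.001 -0.95  -0.311]
 [ 1.     0.001 -0.   ]
 [ 0.001 -0.311  0.95 ]]
delta [ 0.357 -0.102  0.008]
```

View pics/c.png

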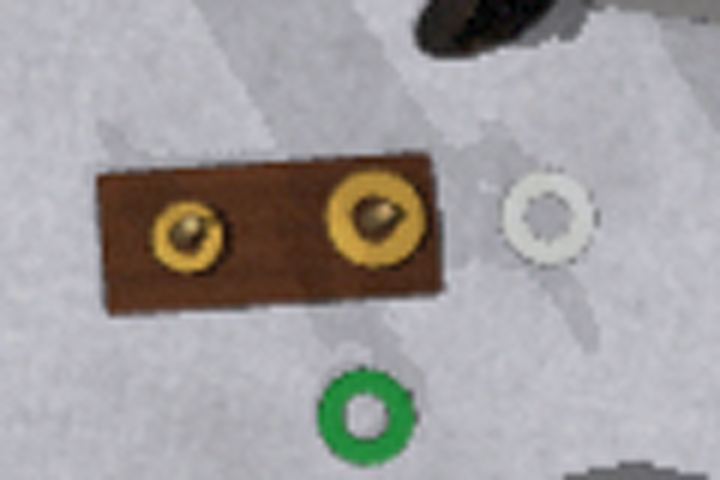

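The close crop confirms it: the right brass ring, crop (376,218), is clearly larger than the left one at (188,236). I'll move above it.

Request:
{"fn": "apply_moves", "kwargs": {
  "deltas": [85,30,-9,3,-7,85,60,-17,5,-14,85,90,-26,8,-21,85,120,-34,10,-28,85,150,-43,13,-35,85,180,-51,15,-42,85,210,-60,18,-49,85,240,-68,20,-56,85,270,-77,23,-63,85,300,-85,25,-70,85,330,-94,28,-76,85,357,-102,30,-78]
}}

```text
clock: 2.2
position: [0.4815, -0.3462, 0.2181]
ee_rot: [0.0, 0.673, 0.739, 0.0]
contact_force: [0.1, 0.0, 0.5]
width: 0.0848
gripper_force: 0.0
```

```bash
cat > look.py <<'E'
from h import *
import sys
np.set_printoptions(precision=4,suppress=True)
Z=dict(nest=.036,carriage_knob=.067,lever_grip=.228,blank_stand=0,large_blank=.03,small_blank=.03,press=0)
s=get_state();M=rot(s["ee_rot"]);print(s["clock"],s["position"],"xang",np.degrees(np.arctan2(M[1,0],M[0,0])),s["width"],s["contact_force"],s["gripper_force"])
for c in sys.argv[2].split(","):
    p=get_image(c); save(p,sys.argv[1]+c+".png")
    for n in sys.argv[3].split(","):
        for r in place_of(n,p)[:3]: print(c,n,np.array(r["point"]).round(),round(r["score"],2),atz(p,r["point"],Z[n]))
E
python3 look.py d wrist large_blank,small_blank,blank_stand; python3 look.py dt top press,nest,carriage_knob,lever_grip,large_blank
```

```text
2.2 [ 0.4815 -0.3462  0.2181] xang 95.32521657820811 0.08478946479170987 [0.088  0.0312 0.4642] 0.0
wrist large_blank [183. 158.] 0.97 [ 0.3936 -0.335   0.03  ]
wrist large_blank [252. 234.] 0.87 [ 0.4848 -0.4276  0.03  ]
wrist large_blank [257. 171.] 0.55 [ 0.4828 -0.3434  0.03  ]
wrist small_blank [257.  91.] 0.74 [ 0.4741 -0.2528  0.03  ]
wrist blank_stand [95. 46.] 0.7 [ 0.2837 -0.2199  0.    ]
wrist blank_stand [258. 131.] 0.66 [ 0.48   -0.2985  0.    ]
2.4 [ 0.4803 -0.347   0.2181] xang 95.14502193446974 0.08480831187665322 [-0.5898 -1.0676  0.3129] 0.0
top press [181. 150.] 0.93 [0.621  0.1528 0.    ]
top nest [211. 145.] 0.65 [0.6214 0.0509 0.036 ]
top carriage_knob [245. 142.] 0.6 [ 0.6194 -0.0545  0.067 ]
top lever_grip [163. 184.] 0.78 [0.4749 0.1448 0.228 ]
top large_blank [342. 186.] 0.61 [ 0.4829 -0.3459  0.03  ]
```

View pics/dwrist.png

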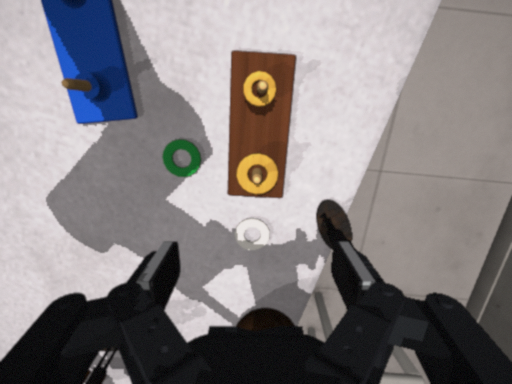

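The view shows the large blank at (257,174), the small one at (260,89), the stand nearly axis-aligned, and a dark figurine at about (335,220) to the right of the right finger. I'll refine the blank with a colour mask and check the figurine clearance.

Run:
```python
from h import *
np.set_printoptions(precision=4,suppress=True)
p=get_image("wrist");s=get_state();M=rot(s["ee_rot"])
h=cv2.cvtColor(p["frame"],cv2.COLOR_RGB2HSV)
m=cv2.inRange(h,(15,120,90),(35,255,255)); m[:140]=0;m[205:]=0;m[:,:220]=0;m[:,300:]=0
c=max(cv2.findContours(m,0,1)[0],key=cv2.contourArea); e=cv2.fitEllipse(c);print(e)
b=atz(p,e[0],.035);print("blank",b,"diam",np.linalg.norm(atz(p,(e[0][0]-e[1][0]/2,e[0][1]),.035)-atz(p,(e[0][0]+e[1][0]/2,e[0][1]),.035)))
for q in[(330,200),(343,235),(320,222),(345,250)]:print("fig",atz(p,q,0.))
print(s["position"],"delta tool",M.T@(np.r_[b[:2],.044]-s["position"])*1000)
```

```text
((258.897705078125, 171.66146850585938), (41.329803466796875, 42.02472686767578), 90.9926986694336)
blank [ 0.4828 -0.3446  0.035 ] diam 0.04942119093680419
fig [ 0.5853 -0.3845  0.    ]
fig [ 0.6133 -0.4358  0.    ]
fig [ 0.577  -0.4184  0.    ]
fig [ 0.6209 -0.4597  0.    ]
[ 0.4794 -0.3481  0.2185] delta tool [  3.2968   3.7276 174.5231]
```

Request:
{"fn": "apply_moves", "kwargs": {
  "deltas": [85,2,2,30,0,85,2.5,2.5,65,0,85,2.5,2.5,100,0,85,2.5,2.5,130,0,85,2.5,2.5,150,0,85,2.5,2.5,165,0,85,2.5,2.5,177,0,85,2.5,2.5,177,0,65,2.5,2.5,177,0,40,2.5,2.5,177,0,40,2.5,2.5,177,0,40,2.5,2.5,177,0],
  "squeeze": 40
}}

```text
clock: 3.75
position: [0.4829, -0.3455, 0.0432]
ee_rot: [0.001, 0.675, 0.738, -0.0]
contact_force: [-0.8, 0.2, 3.6]
width: 0.0476
gripper_force: 40.5
```

Request:
{"fn": "apply_moves", "kwargs": {
  "deltas": [40,0,0,0,0,40,0,0,0,0,40,0,0,0,0]
}}

```text
clock: 4.0
position: [0.4829, -0.3455, 0.0432]
ee_rot: [0.001, 0.675, 0.738, -0.0]
contact_force: [-1.9, -0.2, 6.5]
width: 0.0478
gripper_force: 40.5
```

```bash
python3 look.py e wrist large_blank; python3 -c "
from h import *
p=get_image('scene');cv2.imwrite('pics/e2.png',cv2.resize(p['frame'][190:290,270:400],(780,600))[:,:,::-1])
a=cv2.imread('pics/ewrist.png');b=cv2.imread('pics/e2.png');cv2.imwrite('pics/e3.png',np.hstack([cv2.resize(a,(400,300)),cv2.resize(b,(390,300))]))"
```

```text
4.0 [ 0.4829 -0.3455  0.0432] xang 95.07456502045 0.04781501577576243 [-1.9126 -0.1968  6.5109] 40.54215570911765
wrist large_blank [253. 244.] 0.71 [ 0.4809 -0.3439  0.03  ]
wrist large_blank [113. 207.] 0.65 [ 0.4011 -0.3282  0.03  ]
wrist large_blank [246. 331.] 0.63 [ 0.4824 -0.4092  0.03  ]
```

View pics/e3.png

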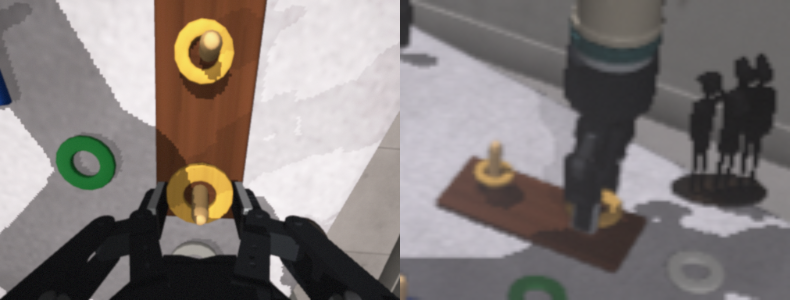

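Grasp is on: the blank sits between the pads at (200,193) in the left half. Now lift straight up, clear the post, and go near the press.

Request:
{"fn": "apply_moves", "kwargs": {
  "deltas": [40,0,0,-12,0,40,0,0,-30,0,40,0,0,-60,0,40,0,0,-95,0,40,15,9,-125,0,40,50,30,-150,0,40,85,51,-155,0,40,120,71,-155,0,40,160,95,-155,0,40,200,119,-155,0,40,240,143,-155,0,40,272,162,-155,0]
}}

```text
clock: 5.15
position: [0.6141, -0.0703, 0.1969]
ee_rot: [0.001, 0.675, 0.738, 0.0]
contact_force: [0.8, -0.9, -0.5]
width: 0.0478
gripper_force: 41.5
```

Request:
{"fn": "apply_moves", "kwargs": {
  "deltas": [40,0,0,0,0,40,0,0,0,0]
}}

```text
clock: 5.32
position: [0.6142, -0.0699, 0.1965]
ee_rot: [0.0, 0.674, 0.739, 0.0]
contact_force: [-1.0, -1.2, -1.6]
width: 0.0479
gripper_force: 41.5
```

```bash
python3 look.py f wrist,top nest,carriage_knob,lever_grip,press,large_blank
```

```text
5.3167 [ 0.6142 -0.0699  0.1965] xang 95.31610963020455 0.047921244161517634 [-1.0214 -1.1927 -1.59  ] 41.49253640323877
wrist nest [277.  60.] 0.84 [0.6233 0.0528 0.036 ]
wrist carriage_knob [273. 180.] 0.84 [ 0.6307 -0.0597  0.067 ]
wrist lever_grip [274. 182.] 0.29 [ 0.6157 -0.0175  0.228 ]
wrist large_blank [253. 246.] 0.77 [ 0.6189 -0.1567  0.03  ]
wrist large_blank [158. 379.] 0.36 [ 0.4979 -0.3947  0.03  ]
top nest [212. 146.] 0.93 [0.6198 0.05   0.036 ]
top carriage_knob [244. 140.] 0.89 [ 0.6269 -0.0517  0.067 ]
top lever_grip [160. 183.] 0.82 [0.4759 0.1515 0.228 ]
top press [180. 147.] 0.74 [0.6284 0.156  0.    ]
top press [321. 188.] 0.74 [ 0.4813 -0.2849  0.    ]
top large_blank [370. 184.] 0.68 [ 0.4852 -0.4286  0.03  ]
top large_blank [341. 221.] 0.61 [ 0.3775 -0.335   0.03  ]
```

View pics/fwrist.png

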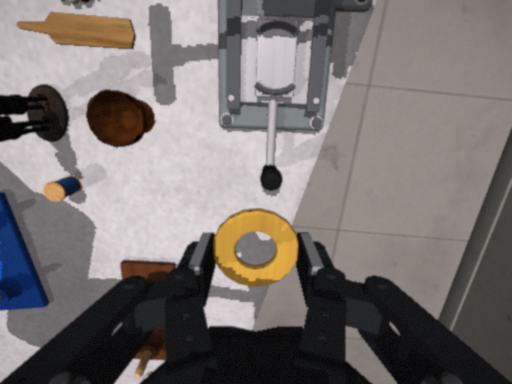

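The blank is held level at (257,247). The nest lugs are at (277,60), the knob at (270,178), and the carriage is out. I'll step closer to measure the nest.

Request:
{"fn": "apply_moves", "kwargs": {
  "deltas": [40,15,3,12,0,40,35,7,30,0,40,50,10,45,0,40,59,12,56,0,40,59,12,56,0,40,59,12,56,0]
}}

```text
clock: 6.42
position: [0.6201, -0.0125, 0.1398]
ee_rot: [-0.0, 0.675, 0.738, -0.001]
contact_force: [0.2, -1.0, -0.8]
width: 0.0475
gripper_force: 41.5
```

```bash
python3 look.py g wrist nest,carriage_knob,large_blank
python3 - <<'E'
from h import *
np.set_printoptions(precision=4,suppress=True)
p=get_image("wrist");s=get_state();M=rot(s["ee_rot"]);print(s["position"])
h=cv2.cvtColor(p["frame"],cv2.COLOR_RGB2HSV);m=cv2.inRange(h,(15,120,90),(35,255,255))
c=max(cv2.findContours(m,0,1)[0],key=cv2.contourArea);e=cv2.fitEllipse(c);print(e)
b=atz(p,e[0],s["position"][2]-.008);print("blank",b,"in tool",M.T@(b-s["position"])*1000)
E
```

```text
6.4167 [ 0.6201 -0.0125  0.1398] xang 95.12924047740108 0.047519107484424485 [ 0.2015 -0.9703 -0.8074] 41.49687197059393
wrist nest [264. 122.] 0.75 [0.6212 0.0536 0.036 ]
wrist carriage_knob [262. 262.] 0.79 [ 0.6294 -0.0616  0.067 ]
wrist large_blank [254. 248.] 0.83 [ 0.6235 -0.0696  0.03  ]
[ 0.6209 -0.0135  0.1414]
((255.6424560546875, 247.30238342285156), (75.62246704101562, 84.31156921386719), 91.4653091430664)
blank [ 0.6208 -0.0113  0.1334] in tool [2.2189 0.0117 7.9981]
```

View pics/gwrist.png

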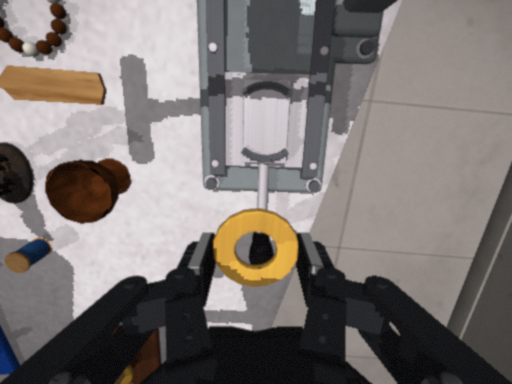

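Run:
```python
from h import *
np.set_printoptions(precision=4,suppress=True)
p=get_image("wrist");s=get_state();M=rot(s["ee_rot"]);print(s["position"])
for n,a,b,z in[("screwsR",(313,167),(324,50),.04),("screwsL",(214,163),(212,47),.04),("corners",(211,182),(314,185),.01)]:
    d=atz(p,b,z)-atz(p,a,z);print(n,np.degrees(np.arctan2(d[1],d[0])),np.linalg.norm(d))
f=cv2.cvtColor(p["frame"],cv2.COLOR_RGB2GRAY)
print("col",f[72:176,266].tolist());print("row",f[122,200:335].tolist())
pic=[r["point"] for _ in range(4) for r in place_of("nest",get_image("wrist"))[:1]];print(pic)
cv2.imwrite("pics/h.png",cv2.resize(p["frame"][65:195,195:340],(800,600*130*145//145//130),interpolation=cv2.INTER_CUBIC)[:,:,::-1])
```

```text
[ 0.6208 -0.0133  0.1412]
screwsR 93.6617890021552 0.0914741093517807
screwsL 93.25017310832328 0.08995686791266971
corners 3.2996545945458915 0.10391625798320209
col [90, 96, 95, 95, 93, 92, 90, 88, 67, 50, 46, 46, 45, 44, 48, 62, 90, 110, 117, 118, 117, 118, 119, 137, 182, 203, 206, 207, 208, 209, 208, 210, 209, 207, 206, 208, 208, 207, 207, 207, 206, 207, 206, 206, 205, 206, 204, 206, 206, 206, 204, 205, 204, 205, 204, 205, 203, 202, 203, 204, 203, 203, 202, 202, 202, 200, 200, 200, 202, 202, 201, 200, 200, 200, 202, 199, 200, 201, 199, 200, 185, 137, 100, 98, 93, 89, 86, 76, 75, 82, 91, 109, 132, 137, 135, 131, 128, 129, 128, 127, 126, 128, 126, 124]
row [140, 127, 133, 136, 140, 140, 138, 130, 111, 102, 101, 101, 100, 100, 100, 101, 99, 101, 101, 101, 100, 99, 95, 88, 123, 167, 177, 180, 182, 186, 196, 202, 205, 207, 206, 204, 202, 204, 200, 199, 197, 194, 195, 206, 208, 207, 204, 204, 206, 206, 203, 203, 205, 204, 200, 203, 205, 202, 200, 201, 200, 200, 199, 203, 204, 205, 204, 205, 205, 203, 205, 206, 204, 202, 201, 200, 203, 204, 201, 201, 203, 205, 204, 204, 204, 193, 179, 175, 176, 178, 180, 180, 177, 177, 179, 182, 188, 194, 197, 199, 203, 200, 195, 169, 115, 95, 99, 100, 97, 100, 99, 99, 98, 99, 98, 99, 100, 99, 96, 99, 101, 117, 120, 118, 111, 105, 123, 160, 184, 185, 164, 121, 102, 100, 102]
[[263.0, 122.3], [265.5, 122.0], [265.1, 123.1], [267.8, 123.4]]
```

View pics/h.png

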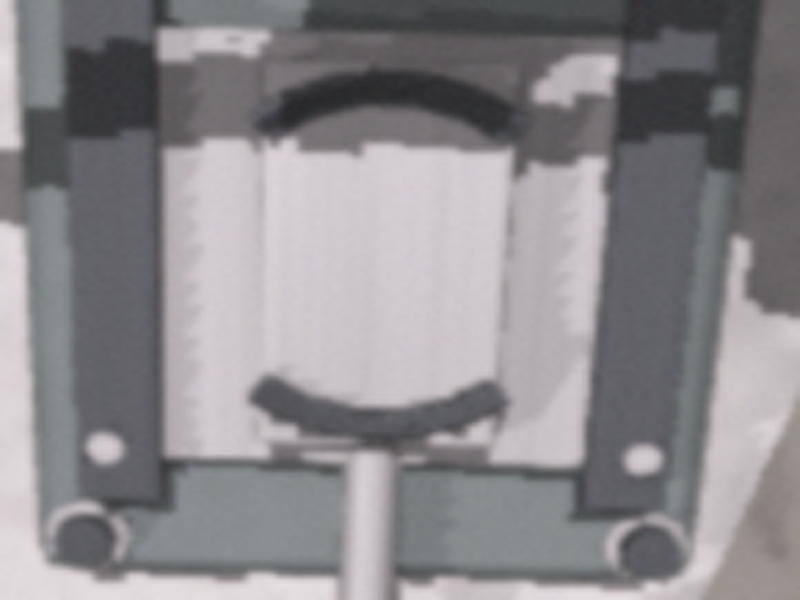

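Run:
```python
from h import *
np.set_printoptions(precision=4,suppress=True)
p=get_image("wrist");s=get_state();M=rot(s["ee_rot"]);print(s["position"])
for a,b,z in[((265,88),(264,152.5),.042),((265,80.3),(264,158.5),.042),((242.9,122),(286.2,122),.036)]:
    A,B=atz(p,a,z),atz(p,b,z);print(A,B,"mid",(A+B)/2,np.linalg.norm(A-B)); n=(A+B)/2
N=np.array([.6215,.0535,.036]);T=N.copy();T[2]=s["position"][2]
print(M.T@(T-s["position"])*1000)
```

```text
[ 0.6203 -0.0125  0.1403]
[0.6193 0.0795 0.042 ] [0.6236 0.0288 0.042 ] mid [0.6215 0.0542 0.042 ] 0.05091650660028971
[0.6188 0.0851 0.042 ] [0.6241 0.0237 0.042 ] mid [0.6214 0.0544 0.042 ] 0.061650439797436424
[0.6037 0.0518 0.036 ] [0.6399 0.055  0.036 ] mid [0.6218 0.0534 0.036 ] 0.03632268368975576
[65.643   7.0635 -0.0069]
```

The crop shows the anvil spanning (264–503) and the lugs centred near column 388, with inner edges at rows ~105 and ~402. That puts the nest at about (0.6215, 0.054), press yaw ≈3.4°. I'll move over it and descend to just above the lugs.

Request:
{"fn": "apply_moves", "kwargs": {
  "deltas": [40,22,2,0,1,40,45,5,0,2,40,60,7,5,2,40,66,7,25,2,40,66,7,45,2,40,66,7,60,2,40,66,7,70,2,40,66,7,78,2,40,66,7,80,2,40,66,7,80,2,40,66,7,80,2]
}}

```text
clock: 8.08
position: [0.6221, 0.0537, 0.0609]
ee_rot: [0.001, 0.688, 0.726, 0.0]
contact_force: [-0.3, -0.5, -1.0]
width: 0.0477
gripper_force: 41.5
```

```bash
python3 look.py i wrist,scene,top nest,lever_grip
python3 - <<'E'
from h import *
a=cv2.imread('pics/iwrist.png')[150:384,100:412];b=cv2.imread('pics/iscene.png')[110:240,150:310]
cv2.imwrite('pics/i3.png',np.hstack([cv2.resize(a,(400,300)),cv2.resize(b,(370,300))]))
E
```

```text
8.0833 [0.6221 0.0537 0.0609] xang 93.05872628881124 0.047651955432606724 [-0.3105 -0.5317 -0.9782] 41.4888515509665
wrist nest [257. 239.] 0.56 [0.6231 0.0521 0.036 ]
scene nest [238. 191.] 0.82 [0.6102 0.0422 0.036 ]
scene lever_grip [180. 148.] 0.9 [0.4616 0.135  0.228 ]
top nest [209. 144.] 0.69 [0.6255 0.0573 0.036 ]
```

View pics/i3.png

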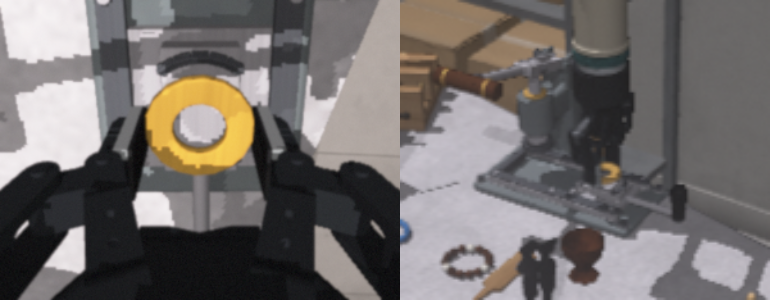

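The ring at (200,125) in the left half is centred in x under the far lug at (200,60), and the press head is well clear. I'll lower it slowly.

Request:
{"fn": "apply_moves", "kwargs": {
  "deltas": [40,0,0,3,0,40,0,0,6,0,40,0,0,8,0,40,0,0,9,0,40,0,0,9,0,40,0,0,9,0]
}}

```text
clock: 9.03
position: [0.6213, 0.0538, 0.0511]
ee_rot: [-0.0, 0.688, 0.726, -0.0]
contact_force: [-0.3, 0.5, -0.9]
width: 0.0479
gripper_force: 41.5
```

Request:
{"fn": "apply_moves", "kwargs": {
  "deltas": [40,0,0,1,0,40,0,0,2,0,40,0,0,2,0,40,0,0,2,0]
}}

```text
clock: 9.37
position: [0.6218, 0.0537, 0.0494]
ee_rot: [0.0, 0.688, 0.726, 0.0]
contact_force: [0.5, 0.1, 0.1]
width: 0.0477
gripper_force: 41.6
```

Request:
{"fn": "apply_moves", "kwargs": {
  "deltas": [40,0,0,1,0,40,0,0,2,0,40,0,0,2,0,40,0,0,2,0]
}}

```text
clock: 9.7
position: [0.6218, 0.0537, 0.0492]
ee_rot: [0.001, 0.688, 0.726, 0.0]
contact_force: [-2.9, -0.7, 9.6]
width: 0.0475
gripper_force: 42.2
```

Contact is exactly at the expected seat height. Open only slightly (the rails are close), lift, then look.

Request:
{"fn": "apply_moves", "kwargs": {
  "deltas": [52,0,0,0,0,54,0,0,-1,0,54,0,0,-2,0,54,0,0,-2,0,54,0,0,-8,0,54,0,0,-20,0,60,0,0,-45,0,60,0,0,-80,0,60,-20,0,-100,0,60,-50,0,-105,0,60,-67,0,-105,0,60,-67,0,-105,0]
}}

```text
clock: 10.7
position: [0.6259, -0.0164, 0.1536]
ee_rot: [0.002, 0.689, 0.725, -0.0]
contact_force: [0.7, 0.5, -0.1]
width: 0.0601
gripper_force: 0.0
```

```bash
python3 look.py j wrist nest,carriage_knob,large_blank
python3 - <<'E'
from h import *
np.set_printoptions(precision=4,suppress=True)
p=get_image("wrist");s=get_state();M=rot(s["ee_rot"])
h=cv2.cvtColor(p["frame"],cv2.COLOR_RGB2HSV);m=cv2.inRange(h,(15,120,90),(35,255,255))
c=max(cv2.findContours(m,0,1)[0],key=cv2.contourArea);e=cv2.fitEllipse(c);print(e,atz(p,e[0],.041))
print(np.linalg.norm(atz(p,(e[0][0]-max(e[1])/2,e[0][1]),.042)-atz(p,(e[0][0]+max(e[1])/2,e[0][1]),.042)))
g=p["frame"];r,q=int(e[0][1]),int(e[0][0]);print(g[r-50:r+50:2,q].tolist())
E
```

```text
10.7 [ 0.6259 -0.0164  0.1536] xang 92.9116713437701 0.06009899473550298 [ 0.6631  0.4933 -0.1316] 0.0
wrist nest [254. 117.] 0.73 [0.6208 0.0523 0.036 ]
wrist carriage_knob [257. 248.] 0.94 [ 0.6293 -0.0602  0.067 ]
wrist large_blank [254. 113.] 0.56 [0.6212 0.0556 0.03  ]
((55.09071350097656, 93.82767486572266), (30.363075256347656, 114.35121154785156), 92.9552993774414) [0.4518 0.0666 0.041 ]
0.09551714701989826
[[81, 65, 60], [60, 34, 18], [63, 33, 11], [57, 30, 11], [51, 25, 14], [47, 23, 12], [43, 24, 11], [84, 76, 74], [90, 87, 86], [95, 90, 92], [112, 108, 109], [118, 114, 115], [144, 139, 140], [152, 147, 147], [214, 207, 208], [215, 207, 210], [211, 203, 207], [203, 192, 192], [175, 138, 100], [176, 134, 84], [171, 128, 81], [166, 125, 78], [161, 119, 72], [154, 111, 67], [154, 112, 67], [156, 113, 67], [160, 117, 70], [166, 123, 76], [159, 118, 71], [150, 107, 63], [145, 100, 57], [151, 109, 64], [164, 121, 73], [172, 140, 115], [209, 199, 202], [215, 207, 210], [219, 209, 213], [219, 210, 214], [221, 214, 217], [222, 216, 219], [222, 217, 219], [220, 213, 214], [216, 208, 211], [214, 207, 209], [212, 204, 207], [218, 210, 213], [221, 214, 216], [221, 216, 218], [211, 204, 207], [196, 188, 192]]
```

Run:
```python
from h import *
np.set_printoptions(precision=4,suppress=True)
p=get_image("wrist");s=get_state();M=rot(s["ee_rot"]);print(s["position"])
h=cv2.cvtColor(p["frame"],cv2.COLOR_RGB2HSV);m=cv2.inRange(h,(10,80,70),(35,255,255));m[:,:205]=0;m[:,310:]=0;m[:70]=0;m[165:]=0
c=max(cv2.findContours(m,0,1)[0],key=cv2.contourArea);e=cv2.fitEllipse(c);print(e,atz(p,e[0],.040))
x,y,w,hh=cv2.boundingRect(c);z=.042
print(np.linalg.norm(atz(p,(x,y+hh/2),z)-atz(p,(x+w,y+hh/2),z)),np.linalg.norm(atz(p,(x+w/2,y),z)-atz(p,(x+w/2,y+hh),z)))
cv2.imwrite("pics/k.png",cv2.resize(p["frame"][60:190,180:330],(750,600),interpolation=cv2.INTER_CUBIC)[:,:,::-1])
```

```text
[ 0.6247 -0.012   0.1519]
((256.4833068847656, 120.2930908203125), (55.97335433959961, 58.822811126708984), 1.373435139656067) [0.6215 0.0545 0.04  ]
0.0489279740076116 0.049896103969488674
```

View pics/k.png

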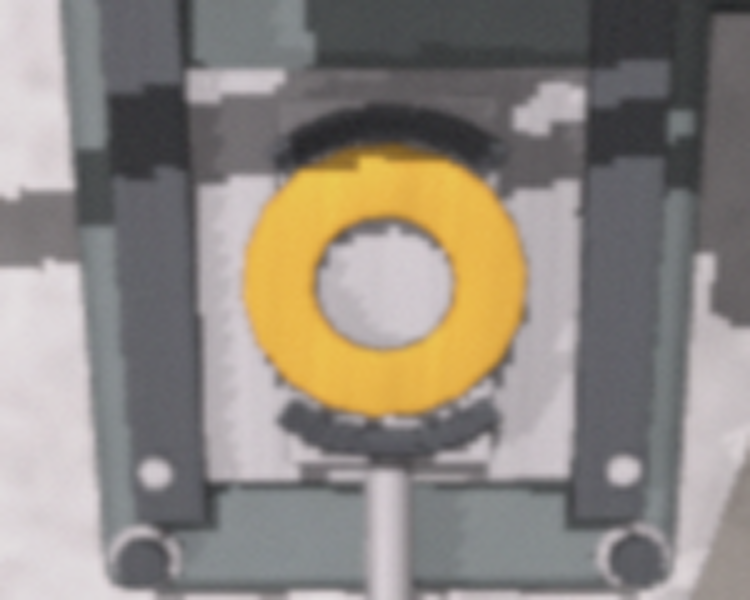

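The blank, at crop (387,280), lies flat between both lugs. Next, grasp the knob.

Request:
{"fn": "apply_moves", "kwargs": {
  "deltas": [60,-25,1,10,0,60,-48,2,25,0,60,-48,2,50,0,60,-48,2,75,0,60,-48,2,94,0,60,-48,2,94,0,30,-48,2,94,0,10,-48,2,94,0,10,-48,2,94,0,10,-48,2,94,0,10,-48,2,94,0,10,-48,2,94,0],
  "squeeze": 40
}}

```text
clock: 12.0
position: [0.6296, -0.0607, 0.0602]
ee_rot: [0.001, 0.688, 0.726, 0.0]
contact_force: [-3.1, -0.2, 6.3]
width: 0.0213
gripper_force: 39.6
```

Knob is gripped (21 mm). Slide the carriage.

Request:
{"fn": "apply_moves", "kwargs": {
  "deltas": [10,5,0,0,0,10,14,0,0,0,10,26,0,0,0,10,38,0,0,0,10,50,0,0,0,10,62,0,0,0,10,74,-0.5,0,0,10,85,-0.5,0,0,10,94,-0.5,0,0,10,98,-0.5,0,0,10,98,-0.5,0,0]
}}

```text
clock: 12.92
position: [0.6236, 0.038, 0.0601]
ee_rot: [0.0, 0.688, 0.726, 0.0]
contact_force: [-3.5, 0.9, 7.7]
width: 0.0211
gripper_force: 39.6
```

Request:
{"fn": "apply_moves", "kwargs": {
  "deltas": [10,4,0,0,0,10,8,0,0,0,10,8,0,0,0]
}}

```text
clock: 13.17
position: [0.6232, 0.0452, 0.0601]
ee_rot: [0.0, 0.688, 0.726, 0.0]
contact_force: [-4.5, -0.4, 7.1]
width: 0.021
gripper_force: 39.6
```

Request:
{"fn": "apply_moves", "kwargs": {
  "deltas": [10,4,0,0,0,10,8,0,0,0,10,12,0,0,0,10,14,0,0,0,10,14,0,0,0]
}}

```text
clock: 13.58
position: [0.6231, 0.0463, 0.0602]
ee_rot: [0.008, 0.685, 0.728, -0.008]
contact_force: [-2.8, -34.4, 5.1]
width: 0.0215
gripper_force: 39.4
```

Request:
{"fn": "apply_moves", "kwargs": {
  "deltas": [10,2,0,0,0,10,4,0,0,0,10,5,0,0,0,10,5,0,0,0]
}}

```text
clock: 13.92
position: [0.6231, 0.0466, 0.0602]
ee_rot: [0.011, 0.685, 0.729, -0.011]
contact_force: [-3.3, -45.6, 5.6]
width: 0.0213
gripper_force: 39.4
```

Run:
```python
from h import *
s=get_state();print(s["contact_force"],s["moment"],s["position"])
```

```text
[ -3.29828148 -45.61577517   5.63174738] [-7.34039176  0.56620638  0.09678083] [0.62313859 0.04663672 0.0602075 ]
```

Request:
{"fn": "apply_moves", "kwargs": {
  "deltas": [10,-8,0,0,0,10,-16,0,0,0,10,-16,0,0,0]
}}

```text
clock: 14.17
position: [0.6232, 0.0451, 0.0601]
ee_rot: [0.001, 0.688, 0.725, -0.001]
contact_force: [-4.4, -1.6, 7.2]
width: 0.0214
gripper_force: 39.7
```

```bash
python3 look.py l wrist,top,scene carriage_knob,nest,lever_grip,press
```

```text
14.1667 [0.6232 0.0451 0.0601] xang 93.01669482481023 0.021372584402116677 [-4.3688 -1.6254  7.2076] 39.66793507570401
wrist carriage_knob [257. 269.] 0.89 [0.6238 0.0434 0.067 ]
wrist nest [254.  45.] 0.43 [0.6163 0.1525 0.036 ]
wrist press [255.  46.] 0.78 [0.6166 0.1587 0.    ]
top nest [177. 146.] 0.54 [0.6234 0.1569 0.036 ]
top lever_grip [264. 221.] 0.73 [ 0.3741 -0.1061  0.228 ]
top press [180. 149.] 0.57 [0.6241 0.1573 0.    ]
scene carriage_knob [241. 181.] 0.85 [0.6235 0.0382 0.067 ]
scene nest [213. 188.] 0.69 [0.5788 0.1172 0.036 ]
scene nest [209. 181.] 0.57 [0.6076 0.1539 0.036 ]
scene nest [237. 260.] 0.27 [ 0.3367 -0.1379  0.036 ]
scene lever_grip [179. 149.] 0.87 [0.4568 0.1328 0.228 ]
scene press [213. 191.] 0.93 [0.6097 0.143  0.    ]
```

The moment arm (0.16 m below the flange) says the stop was felt at the fingers, so that was the carriage stop, and the nest is at the press axis. Seat it again gently and release.

Request:
{"fn": "apply_moves", "kwargs": {
  "deltas": [10,3,0,0,0,10,6,0,0,0,10,6,0,0,0,10,6,0,0,0]
}}

```text
clock: 15.25
position: [0.6231, 0.0462, 0.0602]
ee_rot: [0.005, 0.686, 0.727, -0.005]
contact_force: [-4.0, -20.0, 5.9]
width: 0.021
gripper_force: 39.6
```

Request:
{"fn": "apply_moves", "kwargs": {
  "deltas": [40,0,0,0,0,60,0,0,0,0,60,0,0,0,0,60,0,0,-10,0,60,-5,0,-40,0,60,-20,0,-75,0,60,-50,0,-110,0,40,-80,0,-140,0,20,-100,0,-170,0,0,-100,0,-195,0,0,-100,0,-195,0,0,-100,0,-195,0]
}}

```text
clock: 16.25
position: [0.6293, -0.0458, 0.256]
ee_rot: [0.002, 0.688, 0.726, 0.002]
contact_force: [-1.5, -0.4, -0.5]
width: 0.0003
gripper_force: 0.0
```

```bash
python3 look.py m wrist,top,scene carriage_knob,lever_grip,press
```

```text
16.25 [ 0.6293 -0.0458  0.256 ] xang 93.0559004305231 0.00032037452232781826 [-1.512  -0.4098 -0.515 ] 0.0
wrist carriage_knob [254.  90.] 0.56 [0.6236 0.0484 0.067 ]
top carriage_knob [237. 229.] 0.71 [ 0.3605 -0.0243  0.067 ]
top carriage_knob [212. 146.] 0.45 [0.6126 0.0447 0.067 ]
scene carriage_knob [239. 178.] 0.82 [0.6348 0.0537 0.067 ]
scene lever_grip [181. 147.] 0.87 [0.4694 0.1382 0.228 ]
scene press [213. 190.] 0.87 [0.6158 0.1446 0.    ]
scene press [179. 226.] 0.71 [0.4028 0.1139 0.    ]
```

Knob at home, measured at (0.623, 0.046). That puts the die axis near (0.6165, 0.161) and the lever grip near (0.475, 0.1525). Go above the grip.

Request:
{"fn": "apply_moves", "kwargs": {
  "deltas": [0,0,0,-30,0,0,20,-14,-48,0,0,45,-32,-50,0,0,72,-50,-50,0,0,99,-69,-50,0,0,126,-88,-50,0,0,153,-107,-50,0,0,180,-126,-50,0,0,206,-144,-50,0,0,206,-144,-50,0,0,206,-144,-50,0]
}}

```text
clock: 17.77
position: [0.4726, 0.1531, 0.3037]
ee_rot: [0.0, 0.687, 0.727, 0.0]
contact_force: [1.4, -0.4, 0.8]
width: 0.0001
gripper_force: 0.0
```

```bash
python3 look.py n scene,wrist,top lever_grip; python3 -c "
from h import *
b=cv2.imread('pics/nscene.png')[60:240,110:300];a=cv2.imread('pics/nwrist.png')
cv2.imwrite('pics/n3.png',np.hstack([cv2.resize(b,(400,380)),cv2.resize(a,(400,380))]))"
```

```text
17.7667 [0.4726 0.1531 0.3037] xang 93.23011978697619 0.00014339948467900662 [ 1.4297 -0.3928  0.7886] 0.0
scene lever_grip [179. 148.] 0.55 [0.4612 0.1389 0.228 ]
wrist lever_grip [256. 210.] 0.93 [0.4746 0.1498 0.228 ]
top lever_grip [161. 181.] 0.58 [0.4811 0.1483 0.228 ]
top lever_grip [179. 151.] 0.3 [0.5574 0.1044 0.228 ]
```

The wrist camera confirms the grip at (0.4746, 0.150), right under the tool. Descend to touch, then press.

Request:
{"fn": "apply_moves", "kwargs": {
  "deltas": [0,0,1,20,0,0,-1,2,38,0,0,-1,2,44,0,0,-1,2,48,0,0,-1,2,52,0,0,-1,2,52,0]
}}

```text
clock: 18.57
position: [0.4754, 0.1508, 0.2514]
ee_rot: [-0.0, 0.688, 0.726, -0.0]
contact_force: [-0.7, -1.0, 2.6]
width: -0.0002
gripper_force: 1.5
```

Request:
{"fn": "apply_moves", "kwargs": {
  "deltas": [0,0,-1,8,0,0,0,-2,18,0,0,0,-3,28,0,0,0,-5,38,0,0,0,-6,48,0,0,0,-7,58,0,0,0,-7,66,0,0,0,-7,73,0,0,0,-7,78,0,0,0,-6,82,0,0,0,-6,82,0,0,0,-6,82,0]
}}

```text
clock: 19.57
position: [0.4694, 0.151, 0.1778]
ee_rot: [0.001, 0.688, 0.726, 0.002]
contact_force: [-16.1, -4.0, 50.3]
width: -0.0003
gripper_force: 24.9
```

At the stop (50 N). Ease slightly and hold for about 0.6 s, then lift off.

Request:
{"fn": "apply_moves", "kwargs": {
  "deltas": [0,0,0,-3,0,0,0,0,-3,0,0,0,0,-3,0,0,0,0,-3,0,0,0,0,-3,0,0,0,0,-3,0,0,0,0,-3,0]
}}

```text
clock: 20.15
position: [0.4694, 0.1511, 0.1785]
ee_rot: [0.001, 0.688, 0.726, 0.001]
contact_force: [-12.8, -2.8, 35.7]
width: -0.0001
gripper_force: 18.0
```

Request:
{"fn": "apply_moves", "kwargs": {
  "deltas": [0,0,1,-10,0,0,0,1,-22,0,0,0,2,-36,0,0,0,4,-50,0,0,0,6,-64,0,0,0,6,-78,0,0,0,6,-92,0,0,0,6,-115,0,0,0,6,-145,0,0,0,6,-160,0,0,0,6,-160,0,0,0,6,-160,0]
}}

```text
clock: 21.15
position: [0.4765, 0.1514, 0.3334]
ee_rot: [0.001, 0.688, 0.726, 0.002]
contact_force: [0.1, 0.0, -0.5]
width: 0.0002
gripper_force: 0.0
```

```bash
python3 look.py q wrist,scene,top lever_grip,carriage_knob,large_blank,small_blank
```

```text
21.15 [0.4765 0.1514 0.3334] xang 93.06513651745958 0.00023372539126148459 [ 0.1147  0.0175 -0.5393] 0.0
wrist lever_grip [251. 197.] 0.67 [0.473  0.1501 0.228 ]
wrist carriage_knob [344. 227.] 0.61 [0.6269 0.0503 0.067 ]
wrist large_blank [339. 154.] 0.79 [0.6125 0.1621 0.03  ]
scene lever_grip [180. 144.] 0.64 [0.4819 0.1509 0.228 ]
scene carriage_knob [243. 179.] 0.86 [0.6368 0.0417 0.067 ]
scene carriage_knob [210. 181.] 0.56 [0.5719 0.1224 0.067 ]
scene large_blank [315. 290.] 0.68 [ 0.3516 -0.3561  0.03  ]
scene large_blank [368. 283.] 0.49 [ 0.4429 -0.4545  0.03  ]
scene large_blank [207. 182.] 0.43 [0.6083 0.1616 0.03  ]
scene small_blank [300. 249.] 0.38 [ 0.4714 -0.2506  0.03  ]
scene small_blank [177. 227.] 0.18 [0.3699 0.0906 0.03  ]
top lever_grip [162. 184.] 0.84 [0.4737 0.1455 0.228 ]
top large_blank [369. 188.] 0.67 [ 0.4748 -0.4267  0.03  ]
top large_blank [342. 217.] 0.52 [ 0.3879 -0.3396  0.03  ]
top large_blank [239. 230.] 0.51 [ 0.3583 -0.0272  0.03  ]
top small_blank [310. 190.] 0.63 [ 0.473  -0.2481  0.03  ]
```

Lever is back up, the blank is under the die at (0.6125, 0.162), the knob is home, and the robot is clear.

```bash
python3 -c "
from rig import *
print(sign_off())"
```

```text
the job is handed in; nothing more can be done
None
```

I handed the job in: the large blank lies in the nest, home under the die, and I pressed the lever to its stop for over half a second and let it spring back up. The hand-in returned no verdict. While feeling for the carriage's stop the fingers pushed the knob with up to 46 N; the wrist moment placed that at the fingertips, not the arm or gripper body.

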